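# Set the blank level knob four clicks up from its stop

### The arm

A 6-joint arm with a two-finger parallel gripper is mounted at the origin on the work surface. World frame = base frame: x ahead of the robot, y to its left, z up, the work surface at z = 0. Lengths are in mm, angles in rad, forces in N, time in s.
With the tool pointing down it reaches from about 350 to 875 mm from the base axis. Payload 4.2 kg.
Tool frame: the origin (TCP) lies at the very end of the fingers, on their centre line; the grasp point (between the pads) lies 19 mm behind it (arm.grasp_offset is the distance from the TCP to the grasp point, in mm); z points along the fingers, y is the direction in which the jaws open and shut (so a half turn about z gives the same grasp; the last joint's range is limited). The gripper opens to 85 mm and grips with 20 to 120 N. Pads are 22 mm wide; open, the fingers measure 114 mm over their backs; the gripper's body (76 mm by 85 mm) begins 54 mm behind the grasp point. The pads swing forward as they close: fully open they stand 13 mm farther back than shut.
Start: joints at [1.569, 0.385, 0.008, 0, -1.194, -0.259], TCP at [161.127, 603.852, 231.312] pointing down, gripper open.
Joint ranges: [-3.14, 3.14], [-1.21, 2.06], [-1.07, 1.41], [-3.16, 2.05], [-2.99, -0.16], [-3.1, 3.1]. Speed limits (rad/s): [2.79, 2.79, 3.14, 3.14, 3.14, 3.14].

### API

Orientations are given as a unit quaternion [x, y, z, w].
In Python, from bench import arm gives the robot as it stands.
- The arm moves only by the tool arm_command, never from a script. Its argument "commands" is one flat list of numbers, 4 for each row, row after row: the shift along the tool's x, y, z in m, then the turn about the tool's z in degrees. In form: [tx, ty, tz, roll, tx, ty, tz, roll, ...]. A call has exactly 5 rows; each row shifts and turns the pose as measured when the row begins, along the tool's axes as they then stand; what a row does not reach is not made up. A row lasts 1/10 s, in which the tool goes at most 50 mm and 8.59 degrees, less where a joint would pass 70% of its speed; a pose out of reach is approached as far as the arm can. A call with a gripper value outside its range is refused whole. "jaw" is the opening, from 0 (shut) to 1 (fully open), set as the call begins (left out, the last holds). The fingers move at their own pace and stop on an object; the grip force is fixed at half the most. Time passes only in rows, so rows that do not move let the fingers close, or fill a call up. It gives the time, the measured TCP pose, the force and the opening at its end, in the units of the state.
- arm.read_state(): the state, without advancing time (a new reading comes with each control period).
- arm.get_image(name): name is "side" or "top" or "wrist"; returns the picture (384x512x3 uint8, red, green, blue); there is no depth.
- arm.camera_info(name): a dict with "camera_matrix" (3x3 intrinsics, pixels), "k1" (the pictures are not rectified: a ray, as slopes to the right and down, at radius r is drawn at 1 + k1 r^2 times it, then the intrinsics apply), "world_from_camera" (4x4, takes a point from camera to world coordinates). Camera axes: x right, y down, z forward; pixel columns grow to the right and rows downward; lengths in mm; the calibration is good to about 2 mm. A picture is of the moment at which its call begins: read the wrist's pose just before it. camera_info takes no time and is no camera call; for the wrist camera it gives the pose at the moment of the call.
- arm.job_done(): hands the job in, once; it reports no verdict.
Trained networks look in the newest picture that a camera, given by its name, has taken for a name from the list of things; names that differ only in an ending like _2 or _b are one class to them, and where a whole thing is asked for, a point or a joint stands for the part that bears it (a point fixed in the world has none). Each returns a list of dicts, best first, with "confidence" (0 to 1); they miss things now and then, are a little off and sometimes report something else, mostly with a low value. They report only what shows in the picture. A call takes as long as a camera call.
- arm.regions_of(camera, target): "mask" (384x512 bool, what is visible of it).
- arm.place_of(camera, target): "centre" ([x, y, z] in mm, in the coordinates of the camera as it stood for that picture, good to about 4 mm: a listed point, or the origin of a listed thing).
The state is a dict: "clock": time; "joints": joint angles; "joint_vel": joint speeds; "joint_efforts": joint torques, N m; "position": TCP position; "ee_rot": TCP orientation; "contact_force": force on the tool from outside, world axes, zero at the start; "wrist_torque": the same for the moment, N m; "gripper_width": finger opening in mm.
Only numpy, scipy, OpenCV 4.12 (cv2) and the standard library are available. Lean on these libraries where they do the work, as an engineer would, in place of code of your own. Each camera call takes 0.05 s, during which the arm holds its last target.

### The job

Set my listening level on the monitor controller on the desk: wind its blank knob back anticlockwise until it rests against its end stop, without forcing the stop, then turn it clockwise exactly four clicks and let go of it. Only then press the orange output key fully down, hold it for half a second, and let it come up again. Leave the other things on the desk where they are.

Things in the scene. Friction and masses are not known exactly. Their poses are not given: they have to be found in the camera images.
- amp: the monitor controller: dark steel box with a grey top, 160 x 220 x 50 mm (x, y, height), fixed to the desk; origin under its centre at desk height, z up, x away from the robot at yaw 0. On its top stand a plain round aluminium knob (centre at x 0, y +50 mm) and an orange key (x 0, y -65 mm)
- knob_center (a point): point fixed in the box on the knob's vertical axis, 74 mm above the desk: a good height to grip. The knob is an unmarked aluminium cylinder, 40 mm in diameter, from 52 to 88 mm above the desk (2 mm clear of the box top), on rigid bearings; clockwise from above is up; a 25 N grip does not slip. Nothing shows its angle, and this point does not turn with it
- knob_top (a point): point fixed in the box on the knob's axis at its top face, 88 mm above the desk. CLICKS: nine positions 20 degrees apart; position 0 is the anticlockwise end, at the stop; it starts in any of 2 to 6. Leaving one takes about 0.2 N m; this falls to zero half-way, then pulls the knob on as strongly into the next. Let go, it settles into the nearest position, unless left almost exactly half-way
- stop (a point): the sprung end stop, hidden in the box under the knob; the point is on the knob's axis, 20 mm above the desk. Pushed anticlockwise beyond position 0 the knob meets about 0.33 N m within 0.04 rad, and this climbs slowly without a click to about 0.4 N m at 0.14 rad (8 degrees) beyond position 0; being turned that far counts as forcing it; let go, it springs back to position 0
- wiper (a point): contact carriage hidden inside the closed box, of no use for finding the way: it moves along the box's x by only 0.05 mm for each click up and lies at x = 0 of the box at position 0, far less than the measured poses can show
- key_top (a point): centre of the top face of the orange output key, a 22 mm round push key in a black collar, 65 mm above the desk (9 mm proud of its collar); moves down with it
- key (a joint): travel of the output key in m: 0 up, 0.005 fully down; springs back by itself; fully down takes about 4 N
- stick: bystander: blue memory stick, 18 x 50 x 10 mm, lying on the box top; origin under its centre
- mug: bystander: blue mug, 80 mm wide, 95 mm high; origin under its centre
- pencil_pot: bystander: white pot with pencils, 72 mm wide, 170 mm high; origin under its centre
- books: bystander: pile of three paperbacks, 110 x 180 x 68 mm; origin under its centre
- stapler: bystander: red and black stapler, 140 x 36 x 58 mm; origin under its centre
- notebook: bystander: grey notebook, 150 x 210 x 14 mm; origin under its centre
- toy_truck: bystander: yellow toy truck, 100 x 65 x 60 mm; origin under its centre

How it is judged (in metres and radians):
On the way, in this order (a step that is already met when the one before it is completed fails the run):
1. the knob is wound back to its end stop (x of wiper in the frame of amp below 1.5e-05 m), for 0.2 s.
2. the knob rests four clicks up from the stop and is let go (x of wiper in the frame of amp between 0.000185 and 0.000215 m and contact force between the fingers and amp below 0.3 N), for 0.3 s.
3. the output key is pressed fully down and held (value of joint key above 0.004 m), for 0.25 s.
At the end, for the whole second after the job is handed in: the knob rests in the fourth click position from its end stop (within a third of a click) and the output key has come up again (less than 1 mm down) (x of wiper in the frame of amp between 0.000185 and 0.000215 m and value of joint key below 0.001 m); the robot touches nothing.
It fails at once if the end stop is forced: knob turned 0.14 rad or more beyond position 0 (x of wiper in the frame of amp below -2e-05 m).
It fails at once if the output key is pressed (over 3 mm) while the knob is not at four clicks (value of joint key above 0.003 m and (x of wiper in the frame of amp below 0.000175 m or x of wiper in the frame of amp above 0.000225 m)).
It fails at once if another thing on the desk is moved more than 25 mm (distance of any of stick, mug, pencil_pot, books, stapler, notebook, toy_truck from where it was at the start of the episode above 0.025 m).
It also fails if it takes over 72 s, if anything falls off the work surface, if the arm or the gripper's body presses on something with over 40 N, if the wrist force passes 120 N, or if a joint passes its speed limit or range.

## Working session

There is one attempt and no reset: what is moved stays moved. The work goes in short steps, Python scripts to look and compute and a tool call to move; the robot and the scene stay as the last step left them, time stands still between calls to the robot, and variables do not carry over. Pictures are saved under pics/ and viewed, and the job is handed in when it is done.

Besides the shell and the picture viewer there is one more tool, called after ">>>" as a command line: name --argument value ..., lists and objects as JSON in quotes. arm_command: Moves the arm, as the interface text tells. Its arguments: {"type":"object","properties":{"commands":{"type":"array"},"jaw":{"type":"number"}},"required":["commands"]}

```bash
mkdir -p pics; cat > h.py <<'E'
from bench import arm
import numpy as np, cv2
def snap(n,f):
    im=arm.get_image(n); cv2.imwrite(f'pics/{f}.png',im[:,:,::-1]); return im
def w(n,c,T=None):
    T=np.array(arm.camera_info(n)['world_from_camera']) if T is None else T
    return (T@np.r_[c,1])[:3]
E
python3 - <<'E'
from h import *
s=arm.read_state();print({k:np.round(v,3) for k,v in s.items()})
for n in ['side','top','wrist']:
    snap(n,n+'0')
    for t in ['amp','knob_center','knob_top','key_top','stick']:
        for d in arm.place_of(n,t)[:2]: print(n,t,round(d['confidence'],2),np.round(w(n,d['centre']),1))
print(arm.camera_info('wrist')); print(arm.read_state()['clock'])
E
```

```text
{'clock': np.float64(0.0), 'joints': array([ 1.569e+00,  3.860e-01,  7.000e-03, -1.000e-03, -1.194e+00,
       -2.590e-01]), 'joint_vel': array([-0.   , -0.001, -0.001, -0.   , -0.   , -0.002]), 'joint_efforts': array([ 1.0000e-03, -3.9229e+01,  1.8841e+01,  4.1860e+00, -5.0000e-03,
       -0.0000e+00]), 'position': array([160.982, 603.315, 230.225]), 'ee_rot': array([ 0.991, -0.13 , -0.   ,  0.001]), 'contact_force': array([ 0.182, -0.64 ,  0.177]), 'wrist_torque': array([0.021, 0.026, 0.073]), 'gripper_width': np.float64(85.352)}
side amp 0.96 [504.  100.   -1.5]
side knob_center 0.61 [494.6 147.4  75.7]
side knob_center 0.33 [769.1 149.6   1.3]
side knob_top 0.62 [492.8 147.3  85.8]
side key_top 0.66 [6.675e+02 4.647e+02 3.000e-01]
side key_top 0.51 [523.7  40.3  69.2]
side stick 0.49 [567.8 101.   49.6]
top amp 0.57 [510.7 101.9   2.1]
top knob_center 0.96 [490.7 150.8  73.2]
top knob_top 0.88 [495.5 149.7  87.8]
top knob_top 0.62 [788.3 -47.5   1.3]
top key_top 0.45 [527.5  36.2  65.5]
top key_top 0.19 [491.  152.7  73.9]
top stick 0.57 [571.1  94.1  52.2]
{'camera_matrix': array([[283.22914193,   0.        , 253.34389772],
       [  0.        , 283.22914193, 192.9224388 ],
       [  0.        ,   0.        ,   1.        ]]), 'k1': -0.06429682828347379, 'world_from_camera': array([[-2.58350994e-01, -9.18132928e-01, -3.00477438e-01,
         2.36913663e+02],
       [-9.66051113e-01,  2.45569765e-01,  8.02542033e-02,
         5.83839816e+02],
       [ 1.04147183e-04,  3.11010317e-01, -9.50406530e-01,
         3.73839525e+02],
       [ 0.00000000e+00,  0.00000000e+00,  0.00000000e+00,
         1.00000000e+00]])}
0.9
```

View pics/top0.png

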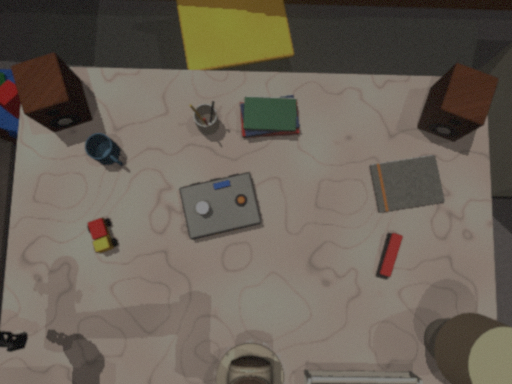

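View pics/side0.png

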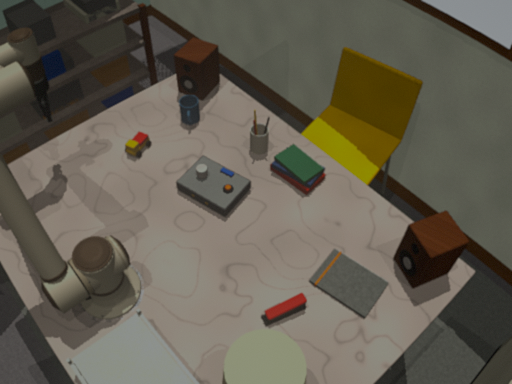

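The top view shows the box at about (220,206), the knob at (203,208), the key at (241,200) and the stick at (222,184). The knob and key estimates are 115 mm apart, as they should be. I'll move over the knob.

>>> arm_command --commands '[0.035,0.028,0,0,0.035,0.028,0,0,0.035,0.028,0,0,0.035,0.028,0,0,0.035,0.028,0,0]' --jaw 1

```text
clock: 1.4
position: [295.5, 422.4, 230.0]
ee_rot: [0.992, -0.126, 0.0, -0.001]
contact_force: [0.5, 0.7, -0.3]
gripper_width: 85.5
```

>>> arm_command --commands '[0.035,0.028,0,0,0.035,0.028,0,0,0.035,0.028,0,0,0.035,0.028,0,0,0.0,0.0,0,0]'

```text
clock: 1.9
position: [408.3, 269.2, 231.6]
ee_rot: [0.992, -0.127, 0.001, -0.002]
contact_force: [0.4, -0.1, -0.7]
gripper_width: 85.7
```

```bash
python3 - <<'E'
from h import *
s=arm.read_state();print({k:np.round(v,3) for k,v in s.items()})
T=np.array(arm.camera_info('wrist')['world_from_camera'])
snap('wrist','wrist1')
for t in ['knob_center','knob_top','key_top','stick']:
    for d in arm.place_of('wrist',t)[:2]: print(t,round(d['confidence'],2),np.round(w('wrist',d['centre'],T),1))
E
```

```text
{'clock': np.float64(1.9), 'joints': array([ 9.160e-01,  1.500e-01, -3.180e-01,  1.000e-03, -1.099e+00,
        3.990e-01]), 'joint_vel': array([ 0.037, -0.006,  0.008, -0.013,  0.015, -0.013]), 'joint_efforts': array([ -0.866, -26.256,  18.138,   4.145,  -0.04 ,   0.233]), 'position': array([408.343, 269.25 , 231.602]), 'ee_rot': array([ 0.992, -0.127,  0.001, -0.002]), 'contact_force': array([ 0.428, -0.052, -0.695]), 'wrist_torque': array([-0.   ,  0.006, -0.024]), 'gripper_width': np.float64(85.711)}
knob_center 0.62 [496.1 147.4  69.4]
knob_top 0.76 [497.  149.5  91.5]
key_top 0.89 [519.2  38.9  64.6]
```

View pics/wrist1.png

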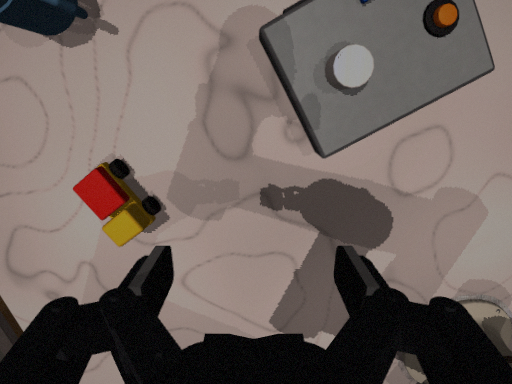

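```bash
cat >> h.py <<'E'
def ray(ci,T,u,v,z):
    K=np.array(ci['camera_matrix']);dc=np.array([ci['k1'],0,0,0.])
    p=cv2.undistortPoints(np.array([[[u,v]]],float),K,np.r_[ci['k1'],0,0,0])[0,0]
    d=T[:3,:3]@np.r_[p,1]; o=T[:3,3]; return o+d*(z-o[2])/d[2]
E
python3 - <<'E'
from h import *
for n in ['wrist','top','side']:
    ci=arm.camera_info(n);T=np.array(ci['world_from_camera'])
    arm.get_image(n)
    for t,z in [('knob_top',88),('key_top',65)]:
        for d in arm.regions_of(n,t)[:2]:
            m=d['mask']; v,u=np.nonzero(m)
            print(n,t,round(d['confidence'],2),len(u),u.mean().round(1),v.mean().round(1),u.min(),u.max(),v.min(),v.max(),ray(ci,T,u.mean(),v.mean(),z).round(1))
ci=arm.camera_info('wrist');T=np.array(ci['world_from_camera'])
im=cv2.imread('pics/wrist1.png').astype(int)
m=(im.min(2)>125);m=m.astype(np.uint8);n,l,st,c=cv2.connectedComponentsWithStats(m)
for i in range(1,n):
    if 200<st[i,4]<5000: print(st[i],c[i].round(1),ray(ci,T,*c[i],88).round(1))
E
```

```text
wrist knob_top 0.68 24917 375.7 60.5 264 499 0 155 [491.  134.1  88. ]
wrist key_top 0.9 509 450.0 13.1 437 462 0 25 [520.2  42.4  65. ]
top knob_top 0.65 3943 219.4 205.9 179 260 172 239 [499.4  98.7  88. ]
top key_top 0.57 33 240.3 200.1 238 243 197 203 [520.3  38.8  65. ]
side knob_top 0.85 2549 213.3 185.6 176 250 156 216 [474.2  56.5  88. ]
[ 189    0  108   28 1227] [235.4   7.4] [565.8 250.1  88. ]
[ 334   44   40   43 1335] [353.2  65.3] [491.6 155.1  88. ]
[ 393  130   57   63 2568] [420.8 160.8] [383.4  99.1  88. ]
[366 249  30  25 389] [380.4 258.6] [277.7 153.8  88. ]
[ 36 264  54  40 723] [ 68.2 283.5] [334.  529.3  88. ]
[   0  282   50   40 1072] [ 22.8 300.8] [322.5 605.7  88. ]
[305 332  30  17 233] [321.7 339.4] [174.8 240.7  88. ]
[ 81 356  43  28 644] [104.2 373.9] [180.4 552.1  88. ]
```

>>> arm_command --commands '[0.027,0.029,0.01,0,0.027,0.029,0.01,0,0.027,0.029,0.01,0,0,0,0,0,0,0,0,0]'

```text
clock: 3.1
position: [466.0, 167.6, 200.6]
ee_rot: [0.993, -0.122, 0.002, -0.003]
contact_force: [-0.4, 0.2, -0.6]
gripper_width: 85.4
```

```bash
python3 - <<'E'
from h import *
s=arm.read_state();print({k:np.round(v,3) for k,v in s.items()})
ci=arm.camera_info('wrist');T=np.array(ci['world_from_camera'])
im=snap('wrist','wrist2').astype(int)
for t in ['knob_center','knob_top','key_top','stick']:
    for d in arm.place_of('wrist',t)[:1]: print(t,round(d['confidence'],2),np.round(w('wrist',d['centre'],T),1))
for lab,m,z in [('knob',im.min(2)>125,88),('key',(im[...,0]>150)&(im[...,2]<80),65)]:
    n,l,st,c=cv2.connectedComponentsWithStats(m.astype(np.uint8))
    for i in range(1,n):
        if 200<st[i,4]<8000: print(lab,st[i],c[i].round(1),ray(ci,T,*c[i],z).round(1))
E
```

```text
{'clock': np.float64(3.1), 'joints': array([ 0.673,  0.187, -0.354, -0.002, -1.023,  0.654]), 'joint_vel': array([-0.031,  0.009, -0.012, -0.003, -0.001,  0.009]), 'joint_efforts': array([-3.8200e-01, -2.7183e+01,  1.7120e+01,  3.8130e+00,  1.0000e-03,
        1.6000e-02]), 'position': array([466.006, 167.595, 200.648]), 'ee_rot': array([ 0.993, -0.122,  0.002, -0.003]), 'contact_force': array([-0.426,  0.233, -0.594]), 'wrist_torque': array([-0.053,  0.002, -0.013]), 'gripper_width': np.float64(85.412)}
knob_center 0.59 [493.5 148.6  69.6]
knob_top 0.95 [498.2 150.7  88.6]
key_top 0.82 [519.1  38.2  67.7]
stick 0.75 [564.9  96.6  52.2]
knob [379   0  52  29 691] [398.    9.1] [585.8  17.3  88. ]
knob [ 246  136   42   42 1360] [266.1 156.2] [493.  149.9  88. ]
knob [  0 321  22  20 205] [  8.  330.6] [360.7 509.3  88. ]
knob [ 80 351  44  33 932] [101.3 370.1] [278.6 414.8  88. ]
key [363  85  20  22 336] [372.6  95.8] [521.  39.  65.]
key [  10  239   48   45 1070] [ 33.2 260.7] [435.4 445.9  65. ]
key [ 39 279  33  24 412] [ 54.2 291. ] [390.5 440.2  65. ]
```

View pics/wrist2.png

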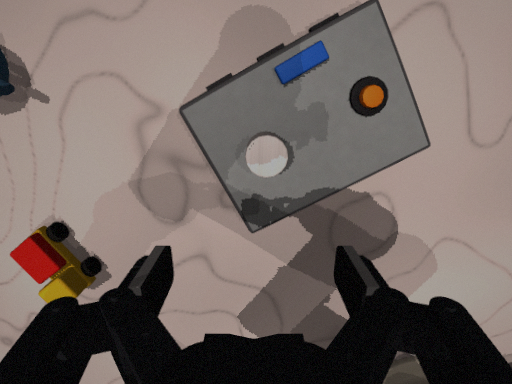

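The knob top is at (266,156), the key at (372,96) and the stick at (302,62). That gives a knob at (493,150), a key at (521,39), 114.5 mm between them, and a box yaw of about 14°. I'll line up and descend.

>>> arm_command --commands '[0.0155,0.005,0.0,0,0.0155,0.005,0.02,0,0,0,0.03,0,0,0,0.02,0,0,0,0,0]'

```text
clock: 3.85
position: [495.3, 157.5, 132.3]
ee_rot: [0.993, -0.116, 0.006, -0.006]
contact_force: [-0.2, -0.2, 0.9]
gripper_width: 85.0
```

```bash
cat > st.py <<'E'
from h import *
from scipy.spatial.transform import Rotation as R
import sys
s=arm.read_state(); M=R.from_quat(s['ee_rot']).as_matrix()
t=np.array(eval(sys.argv[1]),float) if len(sys.argv)>1 else np.array([493.5,150,56.])
print('clk',s['clock'],'pos',np.round(s['position'],2),'yawcw',np.round(-np.degrees(np.arctan2(M[1,0],M[0,0])),2),'tilt',np.round(M[:,2],3),'j6',np.round(np.degrees(s['joints'][5]),2),'F',np.round(s['contact_force'],2),'M',np.round(s['wrist_torque'],3),'e6',np.round(s['joint_efforts'][5],3),'w',s['gripper_width'].__round__(2))
print('to go tool mm',np.round(M.T@(t-s['position']),2))
E
python3 st.py
```

```text
clk 3.85 pos [495.33 157.53 132.31] yawcw 13.33 tilt [ 0.013  0.011 -1.   ] j6 41.25 F [-0.23 -0.2   0.94] M [-0.044  0.136  0.008] e6 0.003 w 84.99
to go tool mm [-0.81  8.8  76.19]
```

>>> arm_command --commands '[0,0.009,0,0,0,0,0.02,0,0,0,0.02,0,0,0,0,0,0,0,0,0]'

```text
clock: 4.35
position: [496.3, 151.4, 98.1]
ee_rot: [0.993, -0.113, 0.01, -0.009]
contact_force: [0.4, -0.1, 0.1]
gripper_width: 85.7
```

```bash
python3 st.py; python3 -c "
from h import *
snap('wrist','wrist3')"
```

```text
clk 4.35 pos [496.33 151.43  98.1 ] yawcw 13.01 tilt [ 0.023  0.016 -1.   ] j6 42.1 F [ 0.35 -0.11  0.1 ] M [ 0.011 -0.018 -0.001] e6 -0.001 w 85.7
to go tool mm [-3.22  2.9  42.  ]
```

View pics/wrist3.png

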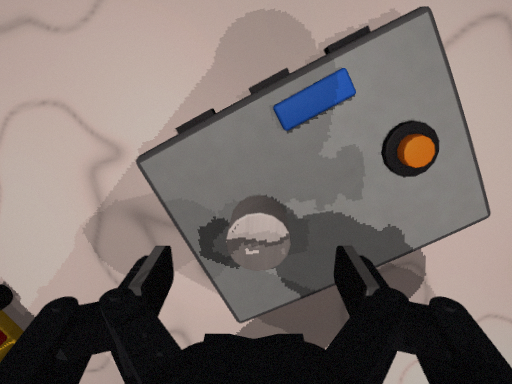

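The gripper is straddling the knob, whose top is at (258,240), midway between pads at 165 and 342. I'll descend more slowly.

>>> arm_command --commands '[-0.003,0.003,0.0,0,0,0,0.01,0,0,0,0.01,0,0,0,0.01,0,0,0,0,0]'

```text
clock: 4.9
position: [494.4, 150.4, 68.9]
ee_rot: [0.993, -0.113, 0.013, -0.011]
contact_force: [-0.4, 0.3, -0.1]
gripper_width: 85.4
```

```bash
python3 st.py
```

```text
clk 4.9 pos [494.38 150.41  68.86] yawcw 13.0 tilt [ 0.028  0.02  -0.999] j6 42.07 F [-0.39  0.25 -0.15] M [-0.011  0.057  0.007] e6 0.0 w 85.39
to go tool mm [-1.06  0.92 12.82]
```

>>> arm_command --commands '[-0.0005,0.0005,0.005,0,0,0,0.005,0,0,0,0.002,0,0,0,0,0,0,0,0,0]'

```text
clock: 5.4
position: [494.2, 150.2, 54.9]
ee_rot: [0.993, -0.113, 0.012, -0.011]
contact_force: [0.1, -0.5, -0.4]
gripper_width: 85.2
```

```bash
python3 st.py
```

```text
clk 5.4 pos [494.15 150.2   54.91] yawcw 12.98 tilt [ 0.027  0.018 -0.999] j6 42.07 F [ 0.12 -0.46 -0.45] M [0.007 0.072 0.026] e6 -0.0 w 85.15
to go tool mm [-0.57  0.32 -1.11]
```

>>> arm_command --commands '[0,0,0,0,0,0,0,0,0,0,0,0,0,0,0,0,0,0,0,0]' --jaw 0.35

```text
clock: 5.9
position: [494.3, 149.8, 56.0]
ee_rot: [0.993, -0.113, 0.013, -0.01]
contact_force: [1.4, 1.8, -3.0]
gripper_width: 38.6
```

```bash
python3 st.py
```

```text
clk 5.9 pos [494.34 149.77  56.05] yawcw 12.96 tilt [ 0.027  0.018 -0.999] j6 42.07 F [ 1.44  1.83 -2.96] M [-0.081 -0.083 -0.012] e6 0.008 w 38.64
to go tool mm [-0.87 -0.03  0.03]
```

Gripped at 38.6 mm. The knob starts at position 2 or higher, so two clicks (40°) of anticlockwise turning are safe. I'll start with 20° and check the signs.

>>> arm_command --commands '[0,0,0,-2,0,0,0,-2,0,0,0,-2,0,0,0,0,0,0,0,0]' --jaw 0.3

```text
clock: 6.4
position: [494.3, 149.8, 56.0]
ee_rot: [0.998, -0.06, 0.013, -0.01]
contact_force: [0.7, -0.8, 1.1]
gripper_width: 38.9
```

```bash
python3 st.py
```

```text
clk 6.4 pos [494.33 149.81  56.  ] yawcw 6.94 tilt [ 0.027  0.018 -0.999] j6 48.12 F [ 0.74 -0.82  1.08] M [-0.381  0.064 -0.066] e6 0.088 w 38.88
to go tool mm [-0.85 -0.08 -0.02]
```

```bash
cat > av.py <<'E'
from h import *
from scipy.spatial.transform import Rotation as R
A=[]
for i in range(6):
    arm.get_image('wrist'); s=arm.read_state()
    M=R.from_quat(s['ee_rot']).as_matrix()
    A.append(np.r_[s['contact_force'],s['wrist_torque'],s['joint_efforts'][5],np.degrees(s['joints'][5]),-np.degrees(np.arctan2(M[1,0],M[0,0])),s['position'],s['gripper_width']])
A=np.array(A)
print('clk',s['clock'],'F',A[:,:3].mean(0).round(2),'M',A[:,3:6].mean(0).round(3),'sdM',A[:,3:6].std(0).round(3),'e6',A[:,6].mean().round(3),A[:,6].std().round(3),'j6',A[:,7].mean().round(2),'yawcw',A[:,8].mean().round(2),'pos',A[:,9:12].mean(0).round(2),'w',A[:,12].mean().round(1))
E
python3 av.py
```

```text
clk 6.7 F [ 0.31 -0.38  0.74] M [-0.394  0.08  -0.101] sdM [0.025 0.025 0.023] e6 0.087 0.003 j6 48.14 yawcw 6.92 pos [494.32 149.8   56.  ] w 38.6
```

Torque at 6° past a click is about 0.09 N·m. That fits a sawtooth detent, 0.2·(1−6/10). A stop would read about 0.35, so the two are easy to tell apart. I'll continue to +20°.

>>> arm_command --commands '[0,0,0,-4,0,0,0,-4,0,0,0,0,0,0,0,0,0,0,0,0]'

```text
clock: 7.2
position: [494.3, 149.9, 56.0]
ee_rot: [1.0, 0.011, 0.014, -0.009]
contact_force: [0.7, 0.1, 0.9]
gripper_width: 38.9
```

```bash
python3 av.py
```

```text
clk 7.5 F [ 0.24 -0.8   0.94] M [-0.268  0.118  0.13 ] sdM [0.021 0.008 0.028] e6 -0.14 0.004 j6 56.37 yawcw -1.32 pos [494.33 149.87  56.01] w 38.6
```

>>> arm_command --commands '[0,0,0,-4,0,0,0,-4,0,0,0,-4,0,0,0,0,0,0,0,0]'

```text
clock: 8.0
position: [494.3, 149.9, 56.0]
ee_rot: [0.993, 0.117, 0.015, -0.008]
contact_force: [0.7, -1.5, 0.5]
gripper_width: 38.3
```

```bash
python3 av.py
```

```text
clk 8.3 F [ 0.31 -0.74  0.92] M [-0.176  0.177 -0.081] sdM [0.02  0.043 0.029] e6 0.084 0.007 j6 68.57 yawcw -13.44 pos [494.27 149.91  56.01] w 38.5
```

>>> arm_command --commands '[0,0,0,-5,0,0,0,-5,0,0,0,-5,0,0,0,-2,0,0,0,0]'

```text
clock: 8.8
position: [494.2, 150.0, 56.0]
ee_rot: [0.964, 0.267, 0.016, -0.006]
contact_force: [0.6, -0.4, 0.5]
gripper_width: 38.5
```

```bash
python3 av.py
```

```text
clk 9.1 F [ 0.67 -1.12  1.13] M [ 0.016  0.328 -0.188] sdM [0.023 0.049 0.021] e6 0.19 0.009 j6 86.15 yawcw -30.98 pos [494.16 149.97  56.  ] w 38.7
```

>>> arm_command --commands '[0,0,0,-1,0,0,0,-1,0,0,0,0,0,0,0,0,0,0,0,0]'

```text
clock: 9.6
position: [494.1, 150.0, 56.0]
ee_rot: [0.958, 0.285, 0.016, -0.006]
contact_force: [0.2, -1.4, 0.4]
gripper_width: 38.7
```

```bash
python3 av.py
```

```text
clk 9.9 F [ 0.5  -1.11  1.1 ] M [ 0.036  0.347 -0.16 ] sdM [0.027 0.012 0.032] e6 0.161 0.0 j6 88.32 yawcw -33.15 pos [494.14 149.97  56.  ] w 38.7
```

Torque falls with further turning, so this is a detent and not the stop. Position 0 is not at −40°, so I'll continue to the −60° candidate.

>>> arm_command --commands '[0,0,0,-4,0,0,0,-4,0,0,0,0,0,0,0,0,0,0,0,0]'

```text
clock: 10.4
position: [494.0, 150.0, 56.0]
ee_rot: [0.935, 0.354, 0.016, -0.004]
contact_force: [1.0, -1.9, 1.5]
gripper_width: 38.5
```

```bash
python3 av.py
```

```text
clk 10.7 F [ 0.66 -0.83  1.19] M [0.157 0.504 0.102] sdM [0.023 0.029 0.026] e6 -0.105 0.003 j6 96.59 yawcw -41.45 pos [494.04 149.99  56.01] w 38.6
```

>>> arm_command --commands '[0,0,0,-4,0,0,0,-4,0,0,0,-1,0,0,0,0,0,0,0,0]'

```text
clock: 11.2
position: [494.0, 150.0, 56.0]
ee_rot: [0.905, 0.426, 0.016, -0.003]
contact_force: [2.1, -0.5, 0.9]
gripper_width: 38.7
```

```bash
python3 av.py
```

```text
clk 11.5 F [ 1.25 -0.83  1.2 ] M [ 0.153  0.561 -0.191] sdM [0.026 0.048 0.03 ] e6 0.199 0.007 j6 105.67 yawcw -50.47 pos [493.98 149.96  56.  ] w 38.7
```

>>> arm_command --commands '[0,0,0,-1,0,0,0,-1,0,0,0,0,0,0,0,0,0,0,0,0]'

```text
clock: 12.0
position: [494.0, 149.9, 56.0]
ee_rot: [0.896, 0.443, 0.016, -0.003]
contact_force: [0.4, 0.0, 1.4]
gripper_width: 38.9
```

```bash
python3 av.py
```

```text
clk 12.3 F [ 0.55 -0.65  1.37] M [ 0.163  0.593 -0.176] sdM [0.021 0.017 0.033] e6 0.195 0.001 j6 107.84 yawcw -52.65 pos [493.94 149.95  55.99] w 38.7
```

>>> arm_command --commands '[0,0,0,-1,0,0,0,-1,0,0,0,0,0,0,0,0,0,0,0,0]'

```text
clock: 12.8
position: [493.9, 149.9, 56.0]
ee_rot: [0.887, 0.461, 0.016, -0.003]
contact_force: [1.2, -0.8, 2.0]
gripper_width: 38.6
```

```bash
python3 av.py
```

```text
clk 13.1 F [ 1.25 -0.6   1.25] M [ 0.199  0.647 -0.093] sdM [0.033 0.022 0.037] e6 0.114 0.001 j6 110.06 yawcw -54.87 pos [493.92 149.95  56.01] w 38.6
```

Falling again (0.114), so this isn't the stop. Next candidate is −80°.

>>> arm_command --commands '[0,0,0,-4,0,0,0,-4,0,0,0,0,0,0,0,0,0,0,0,0]'

```text
clock: 13.6
position: [493.8, 149.9, 56.0]
ee_rot: [0.852, 0.524, 0.016, -0.001]
contact_force: [1.4, -0.8, 1.0]
gripper_width: 38.7
```

```bash
python3 av.py
```

```text
clk 13.9 F [ 1.82 -0.77  1.29] M [0.246 0.748 0.164] sdM [0.02  0.019 0.02 ] e6 -0.155 0.001 j6 118.32 yawcw -63.18 pos [493.83 149.9   56.01] w 38.6
```

>>> arm_command --commands '[0,0,0,-4,0,0,0,-4,0,0,0,0,0,0,0,0,0,0,0,0]'

```text
clock: 14.4
position: [493.8, 149.8, 56.0]
ee_rot: [0.814, 0.581, 0.016, -0.0]
contact_force: [2.1, -0.6, 1.4]
gripper_width: 38.6
```

```bash
python3 av.py
```

```text
clk 14.7 F [ 1.82 -0.4   1.63] M [ 0.192  0.81  -0.173] sdM [0.017 0.04  0.016] e6 0.177 0.006 j6 126.28 yawcw -71.08 pos [493.78 149.85  56.  ] w 38.6
```

>>> arm_command --commands '[0,0,0,-1,0,0,0,-0.7,0,0,0,0,0,0,0,0,0,0,0,0]'

```text
clock: 15.2
position: [493.8, 149.8, 56.0]
ee_rot: [0.804, 0.594, 0.016, -0.0]
contact_force: [2.1, -0.3, 0.7]
gripper_width: 38.6
```

```bash
python3 av.py
```

```text
clk 15.5 F [ 2.18 -0.63  1.14] M [ 0.183  0.814 -0.181] sdM [0.024 0.03  0.023] e6 0.198 0.0 j6 128.13 yawcw -72.92 pos [493.76 149.83  56.  ] w 38.7
```

>>> arm_command --commands '[0,0,0,-1,0,0,0,0,0,0,0,0,0,0,0,0,0,0,0,0]'

```text
clock: 16.0
position: [493.7, 149.8, 56.0]
ee_rot: [0.798, 0.602, 0.016, -0.0]
contact_force: [2.3, 0.5, 1.5]
gripper_width: 38.9
```

```bash
python3 av.py
```

```text
clk 16.3 F [ 2.12 -0.31  1.42] M [ 0.169  0.857 -0.141] sdM [0.019 0.037 0.019] e6 0.169 0.0 j6 129.23 yawcw -74.03 pos [493.75 149.82  55.99] w 38.6
```

>>> arm_command --commands '[0,0,0,-4,0,0,0,-4,0,0,0,-1,0,0,0,0,0,0,0,0]'

```text
clock: 16.8
position: [493.7, 149.7, 56.0]
ee_rot: [0.746, 0.666, 0.015, 0.002]
contact_force: [2.7, -0.5, 1.1]
gripper_width: 38.8
```

```bash
python3 av.py
```

```text
clk 17.1 F [ 2.66 -0.28  1.52] M [0.127 0.935 0.19 ] sdM [0.028 0.035 0.014] e6 -0.17 0.001 j6 138.61 yawcw -83.48 pos [493.69 149.72  56.  ] w 38.5
```

>>> arm_command --commands '[0,0,0,-4,0,0,0,-3,0,0,0,0,0,0,0,0,0,0,0,0]'

```text
clock: 17.6
position: [493.6, 149.6, 56.0]
ee_rot: [0.705, 0.709, 0.015, 0.002]
contact_force: [2.8, 0.5, 1.6]
gripper_width: 38.5
```

```bash
python3 av.py
```

```text
clk 17.9 F [2.91 0.11 1.32] M [ 0.081  0.917 -0.179] sdM [0.027 0.038 0.022] e6 0.187 0.005 j6 145.55 yawcw -90.35 pos [493.66 149.66  55.99] w 38.6
```

>>> arm_command --commands '[0,0,0,-1,0,0,0,-1,0,0,0,0,0,0,0,0,0,0,0,0]'

```text
clock: 18.4
position: [493.7, 149.6, 56.0]
ee_rot: [0.691, 0.722, 0.015, 0.002]
contact_force: [2.2, -0.5, 1.3]
gripper_width: 38.5
```

```bash
python3 av.py
```

```text
clk 18.7 F [ 2.8  -0.54  1.94] M [ 0.026  0.92  -0.196] sdM [0.03  0.013 0.029] e6 0.202 0.001 j6 147.72 yawcw -92.53 pos [493.66 149.63  56.  ] w 38.6
```

>>> arm_command --commands '[0,0,0,-1,0,0,0,-1,0,0,0,0,0,0,0,0,0,0,0,0]'

```text
clock: 19.2
position: [493.6, 149.6, 56.0]
ee_rot: [0.677, 0.736, 0.015, 0.003]
contact_force: [1.8, -0.3, 1.8]
gripper_width: 39.1
```

```bash
python3 av.py
```

```text
clk 19.5 F [ 2.57 -0.44  1.56] M [ 0.012  0.957 -0.118] sdM [0.031 0.032 0.036] e6 0.116 0.001 j6 149.93 yawcw -94.76 pos [493.64 149.6   55.99] w 38.7
```

Detent again, so the knob started at position 6 and the stop should be at −120° (j6 about 162°, within range).

>>> arm_command --commands '[0,0,0,-4,0,0,0,-4,0,0,0,0,0,0,0,0,0,0,0,0]'

```text
clock: 20.0
position: [493.6, 149.5, 56.0]
ee_rot: [0.622, 0.783, 0.014, 0.004]
contact_force: [3.9, 0.1, 0.7]
gripper_width: 38.6
```

```bash
python3 av.py
```

```text
clk 20.3 F [2.64 0.   1.73] M [-0.071  0.963  0.179] sdM [0.025 0.021 0.008] e6 -0.183 0.001 j6 158.21 yawcw -103.11 pos [493.63 149.48  55.99] w 38.7
```

>>> arm_command --commands '[0,0,0,-3,0,0,0,-2,0,0,0,0,0,0,0,0,0,0,0,0]'

```text
clock: 20.8
position: [493.6, 149.5, 56.0]
ee_rot: [0.588, 0.809, 0.014, 0.004]
contact_force: [3.0, 0.6, 1.1]
gripper_width: 38.7
```

```bash
python3 av.py
```

```text
clk 21.1 F [2.44 0.49 1.48] M [-0.117  0.905 -0.166] sdM [0.02  0.014 0.039] e6 0.17 0.008 j6 163.14 yawcw -107.98 pos [493.65 149.45  55.99] w 38.6
```

>>> arm_command --commands '[0,0,0,-1,0,0,0,0,0,0,0,0,0,0,0,0,0,0,0,0]'

```text
clock: 21.6
position: [493.7, 149.4, 56.0]
ee_rot: [0.582, 0.813, 0.014, 0.004]
contact_force: [3.0, -0.4, 1.4]
gripper_width: 38.6
```

```bash
python3 av.py
```

```text
clk 21.9 F [2.96 0.12 2.02] M [-0.157  0.929 -0.402] sdM [0.035 0.021 0.021] e6 0.419 0.001 j6 164.11 yawcw -108.89 pos [493.66 149.44  56.  ] w 38.6
```

The stop is found: torque jumped to 0.42 N·m over 1°, where detents peak at 0.2, at 121.9° of turn. It's about 2° beyond position 0 and has been held for over 0.3 s. Now clockwise, aiming for yawcw −27°, which is 80° above position 0.

>>> arm_command --commands '[0,0,0,4,0,0,0,4,0,0,0,4,0,0,0,4,0,0,0,4]'

```text
clock: 22.4
position: [493.7, 149.7, 56.0]
ee_rot: [0.715, 0.699, 0.015, 0.002]
contact_force: [2.4, 0.1, 1.1]
gripper_width: 39.0
```

>>> arm_command --commands '[0,0,0,4,0,0,0,4,0,0,0,4,0,0,0,4,0,0,0,4]'

```text
clock: 22.9
position: [493.8, 149.9, 56.0]
ee_rot: [0.827, 0.561, 0.016, -0.0]
contact_force: [1.8, -0.1, 2.2]
gripper_width: 38.6
```

>>> arm_command --commands '[0,0,0,4,0,0,0,4,0,0,0,4,0,0,0,4,0,0,0,0]'

```text
clock: 23.4
position: [494.0, 150.0, 56.0]
ee_rot: [0.899, 0.438, 0.018, -0.003]
contact_force: [0.2, -1.5, 1.2]
gripper_width: 39.0
```

```bash
python3 av.py
```

```text
clk 23.7 F [ 1.07 -0.74  0.96] M [ 0.101  0.621 -0.222] sdM [0.026 0.014 0.018] e6 0.213 0.028 j6 107.1 yawcw -52.06 pos [493.98 149.98  56.  ] w 38.6
```

>>> arm_command --commands '[0,0,0,5,0,0,0,5,0,0,0,5,0,0,0,5,0,0,0,0]'

```text
clock: 24.2
position: [494.2, 150.0, 56.0]
ee_rot: [0.962, 0.273, 0.018, -0.005]
contact_force: [1.6, -0.3, 1.1]
gripper_width: 38.9
```

```bash
python3 av.py
```

```text
clk 24.5 F [ 0.51 -1.    1.25] M [-0.097  0.353 -0.198] sdM [0.02  0.024 0.017] e6 0.189 0.033 j6 86.72 yawcw -31.75 pos [494.19 149.98  56.  ] w 38.6
```

>>> arm_command --commands '[0,0,0,2.5,0,0,0,2,0,0,0,0,0,0,0,0,0,0,0,0]'

```text
clock: 25.0
position: [494.2, 150.0, 56.0]
ee_rot: [0.971, 0.237, 0.017, -0.006]
contact_force: [0.4, -1.3, 1.9]
gripper_width: 38.7
```

```bash
python3 av.py
```

```text
clk 25.3 F [ 0.42 -1.31  0.99] M [-0.088  0.325 -0.031] sdM [0.02  0.015 0.03 ] e6 0.035 0.005 j6 82.32 yawcw -27.39 pos [494.21 149.99  56.  ] w 38.6
```

Torque is nearly zero at yawcw −27.4°, so the knob is sitting in the fourth click. I'll release it.

>>> arm_command --commands '[0,0,0,0,0,0,0,0,0,0,0,0,0,0,0,0,0,0,0,0]' --jaw 1

```text
clock: 25.8
position: [494.7, 150.9, 55.9]
ee_rot: [0.971, 0.237, 0.018, -0.006]
contact_force: [0.4, 0.5, -0.2]
gripper_width: 85.5
```

>>> arm_command --commands '[0,0,0,0,0,0,0,0,0,0,0,0,0,0,0,0,0,0,0,0]'

```text
clock: 26.3
position: [494.8, 151.0, 56.0]
ee_rot: [0.971, 0.237, 0.018, -0.006]
contact_force: [-0.8, -0.3, 1.1]
gripper_width: 85.5
```

```bash
python3 av.py; python3 st.py; python3 -c "
from h import *
snap('wrist','wrist4')"
```

```text
clk 26.6 F [-0.11 -0.09  0.03] M [-0.05   0.061 -0.011] sdM [0.039 0.029 0.028] e6 0.0 0.0 j6 82.34 yawcw -27.47 pos [494.74 151.03  55.94] w 85.4
clk 26.6 pos [494.74 151.01  55.93] yawcw -27.47 tilt [ 0.033  0.021 -0.999] j6 82.34 F [ 0.05 -0.65  0.05] M [-0.075  0.066 -0.003] e6 0.0 w 85.18
to go tool mm [-1.56  0.32 -0.13]
```

View pics/wrist4.png

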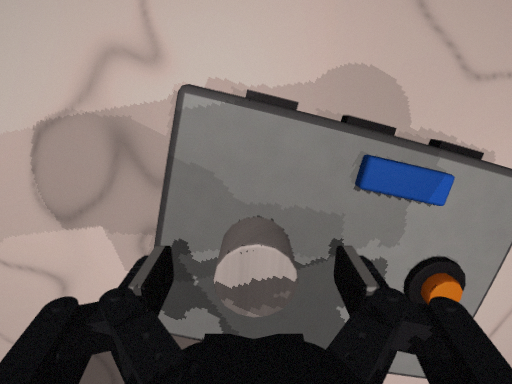

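The pads are clear of the knob, whose top is at (256,278), and the force is zero. I'll rise straight up.

>>> arm_command --commands '[0,0,-0.015,0,0,0,-0.02,0,0,0,-0.025,0,0,0,-0.025,0,0,0,0,0]'

```text
clock: 27.15
position: [491.3, 148.7, 142.8]
ee_rot: [0.971, 0.237, 0.017, -0.006]
contact_force: [0.9, 0.4, -0.0]
gripper_width: 85.3
```

```bash
python3 st.py [520.5,39,75]
```

```text
clk 27.15 pos [491.3  148.68 142.76] yawcw -27.47 tilt [ 0.03   0.019 -0.999] j6 82.36 F [ 0.9   0.45 -0.02] M [ 0.014 -0.038 -0.007] e6 -0.0 w 85.31
to go tool mm [-27.04 110.98  66.53]
```

>>> arm_command --commands '[-0.009,0.037,0,0,-0.009,0.037,0,0,-0.009,0.037,0,0,0,0,0,0,0,0,0,0]' --jaw 0

```text
clock: 27.65
position: [518.7, 35.1, 139.8]
ee_rot: [0.971, 0.239, 0.016, -0.006]
contact_force: [0.7, -0.0, -0.1]
gripper_width: 12.5
```

```bash
python3 st.py [520.5,39,75];  python3 - <<'E'
from h import *
ci=arm.camera_info('wrist');T=np.array(ci['world_from_camera'])
im=snap('wrist','wrist5').astype(int)
for d in arm.place_of('wrist','key_top')[:1]: print(round(d['confidence'],2),np.round(w('wrist',d['centre'],T),1))
m=(im[...,0]>150)&(im[...,2]<80)
n,l,st,c=cv2.connectedComponentsWithStats(m.astype(np.uint8))
for i in range(1,n):
    if 200<st[i,4]<8000: print(st[i],c[i].round(1),ray(ci,T,*c[i],65).round(1))
E
```

```text
clk 27.65 pos [518.72  35.12 139.81] yawcw -27.6 tilt [ 0.029  0.02  -0.999] j6 96.51 F [ 0.74 -0.03 -0.1 ] M [0.013 0.091 0.006] e6 0.015 w 12.47
to go tool mm [ 1.11 -2.33 64.9 ]
0.98 [520.   35.6  67. ]
[241 189  24  23 441] [252.6 200.2] [521.4  38.8  65. ]
```

View pics/wrist5.png

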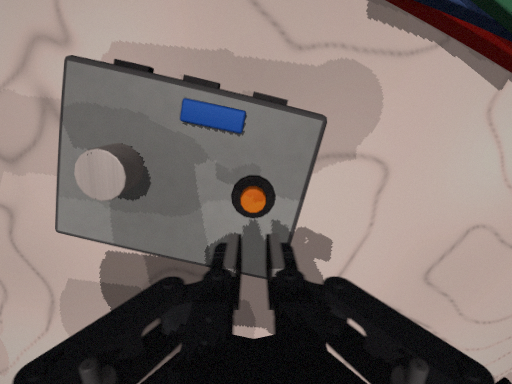

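The key is at (253,200), which puts it at (521,39) and agrees with the earlier fixes. I'll descend above it.

>>> arm_command --commands '[0.001,-0.002,0.02,0,0,0,0.02,0,0,0,0.015,0,0,0,0.0,0,0,0,0,0]'

```text
clock: 28.25
position: [520.3, 44.6, 84.0]
ee_rot: [0.97, 0.243, 0.018, -0.006]
contact_force: [0.3, -1.1, 0.5]
gripper_width: 0.2
```

```bash
python3 st.py [521,38.5,67]
```

```text
clk 28.25 pos [520.33  44.61  83.95] yawcw -28.18 tilt [ 0.031  0.021 -0.999] j6 96.22 F [ 0.25 -1.13  0.47] M [-0.106  0.106 -0.016] e6 0.001 w 0.2
to go tool mm [-2.92  5.77 16.83]
```

>>> arm_command --commands '[-0.003,0.006,0,0,0,0,0.005,0,0,0,0.005,0,0,0,0,0,0,0,0,0]'

```text
clock: 28.75
position: [522.3, 38.8, 75.6]
ee_rot: [0.969, 0.244, 0.02, -0.007]
contact_force: [0.4, 0.6, 0.3]
gripper_width: -0.1
```

```bash
python3 st.py [521,38.5,60]; python3 -c "
from h import *
snap('wrist','wrist6');snap('side','side6')"
```

```text
clk 28.75 pos [522.25  38.83  75.61] yawcw -28.27 tilt [ 0.036  0.023 -0.999] j6 97.06 F [0.45 0.64 0.27] M [-0.047  0.037 -0.053] e6 0.0 w -0.06
to go tool mm [-1.92 -0.25 15.54]
```

View pics/wrist6.png

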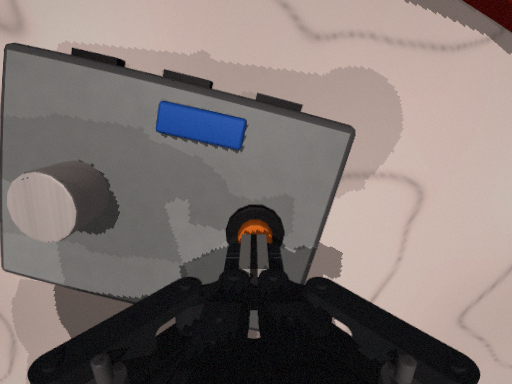

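The shut fingertips at (255,240) are over the orange key at (255,232). I'll press down gradually.

>>> arm_command --commands '[-0.001,0,0.005,0,0,0,0.005,0,0,0,0,0,0,0,0,0,0,0,0,0]'

```text
clock: 29.35
position: [522.1, 38.7, 65.2]
ee_rot: [0.969, 0.244, 0.021, -0.007]
contact_force: [-0.8, 0.5, 1.3]
gripper_width: -0.1
```

```bash
python3 st.py [521,38.5,60]
```

```text
clk 29.35 pos [522.15  38.74  65.16] yawcw -28.29 tilt [ 0.037  0.023 -0.999] j6 97.1 F [-0.79  0.45  1.33] M [0.001 0.16  0.006] e6 0.001 w -0.08
to go tool mm [-1.34 -0.32  5.1 ]
```

>>> arm_command --commands '[0,0,0.003,0,0,0,0.0025,0,0,0,0,0,0,0,0,0,0,0,0,0]'

```text
clock: 29.85
position: [522.3, 38.8, 60.7]
ee_rot: [0.969, 0.245, 0.021, -0.006]
contact_force: [-1.7, 0.6, 3.5]
gripper_width: 0.2
```

```bash
python3 st.py [521,38.5,60]
```

```text
clk 29.85 pos [522.31  38.76  60.66] yawcw -28.33 tilt [ 0.037  0.023 -0.999] j6 97.11 F [-1.69  0.56  3.51] M [-0.044  0.4    0.016] e6 0.005 w 0.18
to go tool mm [-1.31 -0.39  0.61]
```

>>> arm_command --commands '[0,0,0.0015,0,0,0,0.001,0,0,0,0.0005,0,0,0,0.0005,0,0,0,0.0005,0]'

```text
clock: 30.35
position: [522.3, 38.8, 60.2]
ee_rot: [0.969, 0.246, 0.021, -0.006]
contact_force: [-1.8, -0.6, 6.8]
gripper_width: -0.2
```

```bash
python3 st.py [521,38.5,60]; python3 av.py
```

```text
clk 30.35 pos [522.33  38.75  60.22] yawcw -28.43 tilt [ 0.037  0.022 -0.999] j6 97.1 F [-1.84 -0.64  6.82] M [0.01  0.799 0.027] e6 0.011 w -0.22
to go tool mm [-1.3  -0.41  0.16]
clk 30.65 F [-2.58 -0.01  7.24] M [ 0.019  0.773 -0.007] sdM [0.024 0.02  0.018] e6 0.011 0.0 j6 97.1 yawcw -28.43 pos [522.33  38.77  60.23] w -0.0
```

The key has bottomed: z isn't moving at 60.2 mm and the force is 7.2 N, above the 4 N needed. I'll hold a bit longer with a slight push, then release.

>>> arm_command --commands '[0,0,0.001,0,0,0,0.001,0,0,0,0.001,0,0,0,0.001,0,0,0,0.001,0]'

```text
clock: 31.15
position: [522.4, 38.8, 60.1]
ee_rot: [0.969, 0.247, 0.021, -0.005]
contact_force: [-3.8, -0.3, 9.9]
gripper_width: -0.2
```

```bash
python3 st.py [521,38.5,60]
```

```text
clk 31.15 pos [522.36  38.76  60.13] yawcw -28.57 tilt [ 0.038  0.02  -0.999] j6 97.1 F [-3.82 -0.28  9.94] M [0.077 1.17  0.029] e6 0.017 w -0.18
to go tool mm [-1.32 -0.42  0.07]
```

>>> arm_command --commands '[0,0,-0.005,0,0,0,-0.01,0,0,0,-0.02,0,0,0,-0.03,0,0,0,-0.03,0]'

```text
clock: 31.65
position: [516.0, 36.0, 153.7]
ee_rot: [0.969, 0.246, 0.016, -0.005]
contact_force: [0.9, -0.2, -0.7]
gripper_width: -0.1
```

>>> arm_command --commands '[0,0,-0.02,0,0,0,0,0,0,0,0,0,0,0,0,0,0,0,0,0]'

```text
clock: 32.15
position: [516.1, 35.9, 176.8]
ee_rot: [0.969, 0.246, 0.018, -0.006]
contact_force: [-0.4, 0.6, -0.3]
gripper_width: 0.3
```

```bash
python3 st.py; python3 - <<'E'
from h import *
for n in ['top','wrist']:
    ci=arm.camera_info(n);T=np.array(ci['world_from_camera']);snap(n,n+'7')
    for t in ['knob_top','key_top','stick']:
        for d in arm.place_of(n,t)[:1]: print(n,t,round(d['confidence'],2),np.round(w(n,d['centre'],T),1))
E
```

```text
clk 32.15 pos [516.11  35.87 176.76] yawcw -28.46 tilt [ 0.033  0.02  -0.999] j6 97.0 F [-0.4   0.6  -0.35] M [-0.071  0.048  0.012] e6 0.0 w 0.25
to go tool mm [  29.87 -110.84  122.24]
top knob_top 0.57 [494.7 150.8  89.2]
top stick 0.43 [ 592.3 -476.4   -0.6]
wrist knob_top 0.97 [497.2 147.3  92.9]
wrist key_top 0.7 [518.7  39.5  63.5]
wrist stick 0.8 [566.8  97.4  52.2]
```

View pics/wrist7.png

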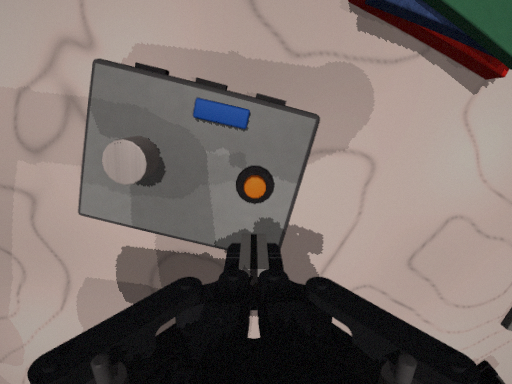

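View pics/top7.png

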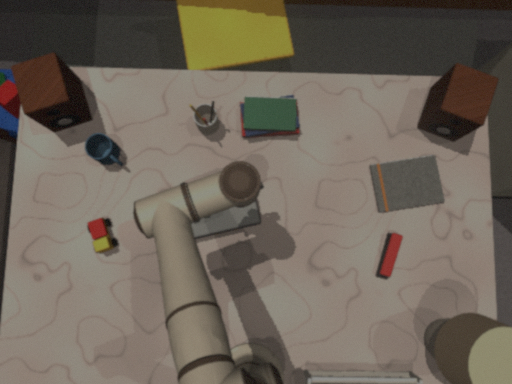

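The wrist view shows the key up at (255,187), the knob at (125,161) and the stick at (221,113), with the arm clear. In the top view the other things are where they were.

```bash
python3 -c "
from h import *
arm.job_done(); print(arm.read_state()['clock'])"
```

```text
the job is handed in; nothing more can be done
the job is handed in; nothing more can be done
```

I wound the knob back to its stop, set it four clicks up and let go, then pressed and released the orange key. I handed the job in at about 32 s of the 72 s allowed, and it reports no verdict.

- **Winding back:** I turned the knob anticlockwise through six clicks, each felt as a torque of about 0.2 N·m. The stop showed as a jump to 0.42 N·m about 2° past position 0, at 122° of turn. That torque is slightly above the 0.4 N·m you give for 8° past, but the measured angle says the stop was not forced.
- **Setting the level:** I turned it clockwise 80° from position 0. Torque was almost zero (0.035 N·m) there, so the knob was sitting in a click before I let go. After letting go, the contact force was zero within noise.
- **Output key:** I pressed it until it bottomed. The fingertip stood still at 60.2 mm with 7 to 10 N on it, and I held that for more than 0.5 s before lifting clear.
- **Last checks:** The wrist camera put the key top at 63.5 mm high, which is within the measuring error of fully up. The stick was within 2 to 3 mm of where the wrist camera first measured it. The other things looked unmoved in the top picture, and the arm was touching nothing.
- **Check that disagreed:** The network's final stick position from the top camera was clearly false (low confidence, with the arm hiding the stick), so I ignored it. The knob's angle cannot be seen, so the four clicks rest on the measured angle and torque alone.

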